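# Tip the tool bits into the demagnetiser tray and switch it on

### The job

The freshly ground tool bits are in the small flip-top tin: carry it to the demagnetiser, turn it upside down over the tray so that its lid swings open and all four bits spill into the tray, then stand the empty tin back where it was, upright and shut. Last, slide the demagnetiser's little flush switch all the way to its far end, away from the robot, to turn it on. Leave the other things on the bench where they are.

Things in the scene. Friction and masses are not known exactly. Their poses are not given: they have to be found in the camera images.
- tin: Bare aluminium flip-top tin, loose, about 0.2 kg with its lid (plus 0.11 kg of bits): 96 mm long (its x), 58 mm wide (y), 46 mm high without lid, walls and floor 3 mm. Origin: centre of the underside; z up. Its x axis points roughly away from the robot, to the end with the lid's hinge; the lid opens at the robot-side (-x) end.
- tin_grip (a point): Point inside the tin, 27 mm from its middle towards the -x end, 28 mm above its underside: grip here across the plain 58 mm wide side walls. A gripper slanting about 45 degrees, pointing along the tin's +x and down, stays clear of the swinging lid; held level and rolled half a turn it leaves the mouth facing 45 degrees below level, hinge end lowest, mouth towards the robot.
- lid (a joint): Angle of the tin's lid, a 3 mm plate 52 mm wide and 94 mm long on top of the walls, hinged along the top of the tin's +x end. 0 = shut, grows to 1.75 rad (stop). Almost no friction: only its own weight (35 g) shuts it; it falls open when the tin is tipped past about level, and shut when tipped back hinge end up. Open past upright, it stays open.
- bit0: One of four alike loose square steel tool bits, 10 x 10 x 36 mm (length along its y), 28 g, that lie crosswise in the shut tin at the start. Origin: centre of its underside as it lies at the start. A bit may hang in the tin after it is inverted; a small shake frees it.
- bit1: One of four alike loose square steel tool bits, 10 x 10 x 36 mm (length along its y), 28 g, that lie crosswise in the shut tin at the start. Origin: centre of its underside as it lies at the start. A bit may hang in the tin after it is inverted; a small shake frees it.
- bit2: One of four alike loose square steel tool bits, 10 x 10 x 36 mm (length along its y), 28 g, that lie crosswise in the shut tin at the start. Origin: centre of its underside as it lies at the start. A bit may hang in the tin after it is inverted; a small shake frees it.
- bit3: One of four alike loose square steel tool bits, 10 x 10 x 36 mm (length along its y), 28 g, that lie crosswise in the shut tin at the start. Origin: centre of its underside as it lies at the start. A bit may hang in the tin after it is inverted; a small shake frees it.
- demag: Bench demagnetiser, fixed: grey housing 180 mm (x) by 240 mm (y), 42 mm high, with an open square tray on its top towards +y and a control strip along its -y side. Origin: centre of the underside, x roughly away from the robot, z up.
- tray (a point): Centre of the tray's inner floor, 47 mm above the bench, axes as the demagnetiser's. The tray is 150 x 150 mm inside, walls 5 mm thick and 33 mm above its floor (rim 80 mm above the bench).
- slot (a point): Centre of the floor of the switch's recessed slot in the control strip, axes as the demagnetiser's, 49 mm above the bench. The slot is 64 mm long (x) and 36 mm wide (y), from x -32 to +32 mm about this point, 6 mm deep (strip's top 55 mm above the bench).
- nub (a point): Top centre of the slide switch's nub: a grey block 10 mm (x) by 14 mm (y), 6 mm high, flush with the top of the strip, sitting in the slot and centred on its width. At off its centre is 4 mm beyond the slot's middle, leaving 31 mm of empty slot on its robot side (-x) where a shut pair of fingertips can go in, down to the slot's floor, and push the nub along +x.
- switch (a joint): Travel of the switch along the demagnetiser's +x: 0 = off, 14 mm (0.014) = fully on at the end stop. It moves against about 2 N of friction and stays where it is left.
- spanner: Bystander, loose: combination spanner, 150 mm long, lying flat. Origin on its underside or at its middle. Leave alone.
- collet: Bystander, loose: small steel collet, 32 mm across, 52 mm tall, standing. Origin on its underside or at its middle. Leave alone.
- block: Bystander, loose: dark steel block 50 x 30 x 30 mm. Origin on its underside or at its middle. Leave alone.
- driver: Bystander, loose: screwdriver, 170 mm long, lying flat. Origin on its underside or at its middle. Leave alone.
Not all that is in view belongs to the job. Leave any blue or purple look-alike of the tin alone.

How it is judged (in metres and radians):
On the way, in this order (a step that is already met when the one before it is completed fails the run):
1. the tin is turned over (tipped more than 100 degrees from upright) and its lid swings open (over 0.6 rad) (angle between tin's own z axis and vertical above 1.75 rad and value of joint lid above 0.6 rad), for 0.1 s.
2. all four bits lie in the tray, and the tin stands upright and shut on the bench where it was, let go (x of bit0 in the frame of tray between -0.077 and 0.077 m and y of bit0 in the frame of tray between -0.077 and 0.077 m and z of bit0 in the frame of tray between -0.01 and 0.032 m and linear speed of each of bit0, bit1, bit2, bit3, tin below 0.05 m/s and x of bit1 in the frame of tray between -0.077 and 0.077 m and y of bit1 in the frame of tray between -0.077 and 0.077 m and z of bit1 in the frame of tray between -0.01 and 0.032 m and x of bit2 in the frame of tray between -0.077 and 0.077 m and y of bit2 in the frame of tray between -0.077 and 0.077 m and z of bit2 in the frame of tray between -0.01 and 0.032 m and x of bit3 in the frame of tray between -0.077 and 0.077 m and y of bit3 in the frame of tray between -0.077 and 0.077 m and z of bit3 in the frame of tray between -0.01 and 0.032 m and distance of tin from where it was at the start of the episode below 0.06 m and angle between tin's own z axis and vertical below 0.1 rad and height (world z) of tin below 0.006 m and value of joint lid below 0.15 rad and contact force between the fingers and tin below 0.2 N), for 0.2 s.
3. the switch is slid fully on (over 12 of 14 mm) (value of joint switch above 0.012 m), for 0.1 s.
At the end, for the whole second after the job is handed in: All four bits lie at rest in the tray (within 77 mm of its centre along each side, less than 32 mm above its floor), the tin stands free on the bench within 60 mm of where it was, upright within 0.1 rad, its lid shut (under 0.15 rad), and the switch is fully on (over 12 mm of 14 mm) (all of step 2 and value of joint switch above 0.012 m); the robot touches nothing.
It fails at once if a bystander (spanner, collet, block or screwdriver) is pushed more than 40 mm (distance of any of spanner, collet, block, driver from where it was at the start of the episode above 0.04 m).
It also fails if it takes over 72 s, if anything falls off the work surface, if the arm or the gripper's body presses on something with over 40 N, if the wrist force passes 120 N, or if a joint passes its speed limit or range.

### The arm

A 6-joint arm with a two-finger parallel gripper is mounted at the origin on the work surface. World frame = base frame: x ahead of the robot, y to its left, z up, the work surface at z = 0. Lengths are in mm, angles in rad, forces in N, time in s.
With the tool pointing down it reaches from about 300 to 875 mm from the base axis. Payload 6.4 kg.
Tool frame: the origin (TCP) lies on the mounting face of the last link; the fingertips stand ahead of it and the grasp point (between the pads) lies 147 mm ahead of it (ctrl.tips_ahead is the z of the fingertips in the tool frame, in mm); z points along the fingers, y is the direction in which the jaws open and shut (so a half turn about z gives the same grasp; the last joint's range is limited). The gripper opens to 88 mm and grips with 3 to 60 N. Pads are 18 mm wide; open, the fingers measure 123 mm over their backs; the gripper's body (75 mm by 187 mm) begins 45 mm behind the grasp point.
Start: joints at [-1.338, 0.181, 1.607, -0, 1.354, -0.206], TCP at [244.308, -520.534, 404.714] pointing down, gripper open.
Joint ranges: [-2.99, 2.99], [-0.89, 2.07], [0.3, 2.58], [-1.14, 4.28], [0, 2.63], [-3.12, 3.12]. Speed limits (rad/s): [2.57, 2.57, 3.01, 3.14, 3.14, 3.14].

### API

Orientations are given as a unit quaternion [x, y, z, w].
In Python, from bench import telemetry, viewer, finish_job, ctrl gives the robot as it stands.
- The arm moves only by the shell command python3 -m handwheel 'ROWS' [FORCE]. ROWS is a JSON object of lists of equal length, an entry for each row: "slide": the shift along the world's x, y, z in mm, a list of three; "turn": the turn, a rotation vector about the world's x, y, z in degrees, a list of three; "jaw": the finger opening in mm, from 0 to 88.1. A call has 1 to 12 rows; each row is the pose to reach, as a shift and turn from the pose commanded when the call began; what a row does not reach only later rows make up. A row lasts 1/8 s, in which the tool goes at most 62.5 mm and 10.7 degrees, less where a joint would pass 70% of its speed; a pose out of reach is approached as far as the arm can. A call with a gripper value outside its range is refused whole. The fingers move at their own pace and stop on an object; FORCE is the grip in N (left out, the last holds). Time passes only in rows, so rows that repeat a pose let the fingers close. It gives the time, the measured TCP pose, the force and the opening at its end, in the units of the state.
- telemetry.state(): the state, without advancing time (a new reading comes with each control period).
- viewer.grab_frame(name): name is "side" or "top"; returns a dict with "image" (480x640x3 uint8, blue, green, red), "z_map" (480x640 float32, mm along the optical axis (not along the pixel's ray), 0 where there is no reading), "camera_matrix" (3x3 intrinsics, pixels), "dist_coeffs" ([k1, k2, p1, p2, k3] as OpenCV has them; the pictures are not rectified), "extrinsics" (4x4, takes a point from world to camera coordinates). Camera axes: x right, y up, looking along -z (the intrinsics and any distortion apply to the point x, -y, -z); pixel columns grow to the right and rows downward; lengths in mm; the calibration is good to about 2 mm. A picture is of the moment at which its call begins.
- finish_job(): hands the job in, once; it reports no verdict.
The state is a dict: "t": time; "qpos": joint angles; "qvel": joint speeds; "tau": joint torques, N m; "position": TCP position; "tcp_rot": TCP orientation; "wrist_force": force on the tool from outside, world axes, zero at the start; "torque": the same for the moment, N m; "opening": opening from 0.0 (shut) to 1.0 (fully open).
Only numpy, scipy, OpenCV 4.12 (cv2) and the standard library are available. Lean on these libraries where they do the work, as an engineer would, in place of code of your own. Each camera call takes 0.05 s, during which the arm holds its last target. There are 200 camera calls.

## Working session

There is one attempt and no reset: what is moved stays moved. The work goes in short steps, Python scripts to look and compute and a shell command to move; the robot and the scene stay as the last step left them, time stands still between calls to the robot, and variables do not carry over. Pictures are saved under pics/ and viewed, about 8 in all and at most 12, crops included, and the job is handed in when it is done.

```bash
ls; mkdir -p pics
cat > h.py <<'E'
import numpy as np, cv2
from bench import telemetry, viewer, ctrl
def cloud(f):
    K=np.array(f["camera_matrix"],float);d=np.array(f["dist_coeffs"],float);E=np.array(f["extrinsics"],float)
    z=f["z_map"];v,u=np.mgrid[0:480,0:640]
    p=cv2.undistortPoints(np.stack([u,v],-1).reshape(-1,1,2).astype(float),K,d).reshape(480,640,2)
    c=np.stack([p[...,0]*z,-p[...,1]*z,-z,np.ones_like(z)],-1)
    w=c@np.linalg.inv(E).T
    w=w[...,:3].copy(); w[z<=0]=np.nan
    return w
def ray(f,u,v,h):
    K=np.array(f["camera_matrix"],float);d=np.array(f["dist_coeffs"],float);E=np.linalg.inv(np.array(f["extrinsics"],float))
    p=cv2.undistortPoints(np.array([[[u,v]]],float),K,d)[0,0]
    D=E[:3,:3]@np.array([p[0],-p[1],-1]);o=E[:3,3]
    return o+D*(h-o[2])/D[2]
E
python3 - <<'E'
from h import *
s=telemetry.state();print(s,ctrl.tips_ahead)
for n in("top","side"):
    f=viewer.grab_frame(n);cv2.imwrite(f"pics/{n}0.png",f["image"]);np.save(n+"0.npy",f,allow_pickle=True)
    print(np.linalg.inv(f["extrinsics"])[:3])
E
```

```text
pics
{'t': 0.0, 'qpos': array([-1.33830641e+00,  1.81519653e-01,  1.60796674e+00, -9.83700154e-07,
        1.35379363e+00, -2.06254217e-01]), 'qvel': array([-8.57470793e-04, -7.98844761e-04,  9.73674801e-04,  8.25757109e-05,
        7.39136716e-04, -3.35036471e-04]), 'tau': array([ 3.06881475e-04, -4.33869588e+01, -3.41849828e+01,  7.03180768e-02,
        3.82946944e-02, -1.43709776e-04]), 'position': array([ 244.24431   , -520.2805158 ,  403.84186887]), 'tcp_rot': array([ 9.76033920e-01,  2.17616808e-01, -1.15471624e-05, -8.43603272e-04]), 'wrist_force': array([ 0.27477784,  0.23561395, -0.45682286]), 'torque': array([-0.0219227 , -0.02563718,  0.00895909]), 'opening': 1.0002232171614538} 166.0
[[ 4.14907420e-02  9.76902215e-01 -2.09620087e-01  4.01533414e+02]
 [-9.99126105e-01  4.16280848e-02 -3.75877770e-03  3.71123187e+01]
 [ 5.05412450e-03  2.09592856e-01  9.77775685e-01  8.58164614e+02]]
[[-8.85879908e-01  2.94081860e-01 -3.58793323e-01  1.89682729e+02]
 [-4.63670251e-01 -5.86376046e-01  6.64208575e-01  7.17344491e+02]
 [-1.50561171e-02  7.54770821e-01  6.55815767e-01  6.91523706e+02]]
```

View pics/top0.png

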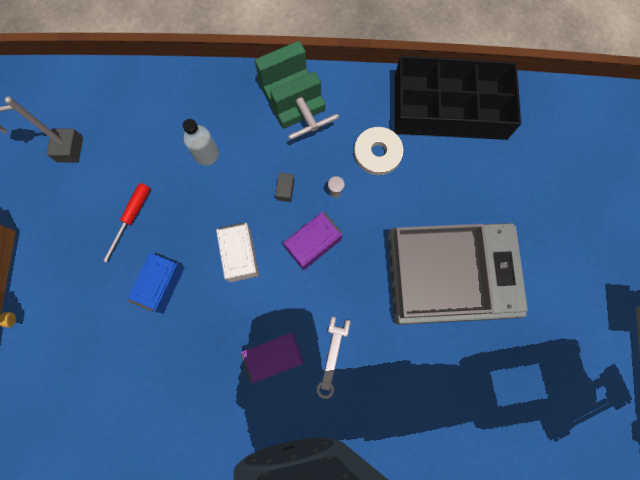

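View pics/side0.png

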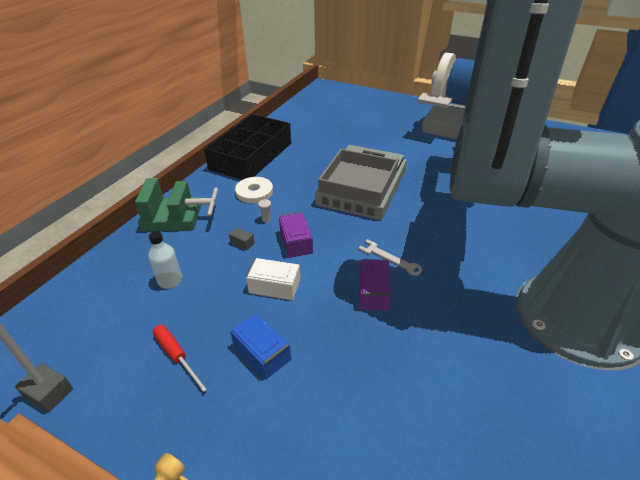

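The top view shows the white or bare tin at about (237,251), two purple tins, a blue one, the tray at (441,270) and the slot at (504,268) with the nub. The side view shows the tin at (274,278). Next I'll measure.

Run:
```python
from h import *
f=np.load("top0.npy",allow_pickle=True).item();w=cloud(f);im=f["image"];hsv=cv2.cvtColor(im,cv2.COLOR_BGR2HSV)
def rect(m,name):
    P=w[m];P=P[~np.isnan(P[:,0])];r=cv2.minAreaRect(P[:,:2].astype(np.float32));print(name,len(P),r,np.percentile(P[:,2],[5,50,95]));print(cv2.boxPoints(r).round(1).tolist())
box=np.zeros((480,640),bool);box[210:290,205:270]=1
z=w[...,2]
m=box&(hsv[...,1]<90)
rect(m&(z>42)&(z<56),"tin top")
b=np.zeros((480,640),bool);b[215:330,380:535]=1
def clean(m): return cv2.morphologyEx(m.astype(np.uint8),cv2.MORPH_OPEN,np.ones((3,3)))>0
rect(clean(b&(z>74)&(z<86)),"rim")
i=np.zeros_like(b);i[235:310,405:480]=1
rect(clean(i&(z>42)&(z<51)),"floor")
s=np.zeros_like(b);s[215:330,480:535]=1
rect(clean(s&(z>52.5)&(z<58)),"strip")
s2=np.zeros_like(b);s2[245:292,490:518]=1
rect(clean(s2&(im.max(-1)<90)),"slot dark")
print(np.round(z[268,485:530]),im[268,485:530].max(-1))
print(np.round(z[240:300,504]),im[240:300,504].max(-1))
for n,(u,v) in dict(spanner1=(340,322),spanner2=(325,392),collet=(336,185),block=(285,187),purp=(313,240),purp2=(272,358),ring=(379,150),vise=(315,125),blue=(155,282),bottle=(200,145)).items(): print(n,w[v,u].round())
c=im[195:300,190:300];d=im[215:330,380:535]
cv2.imwrite("pics/c.png",np.hstack([cv2.resize(c,(390,372),interpolation=2),cv2.resize(d,(400,372),interpolation=2)]))
```

```text
tin top 1596 ((568.7635498046875, 202.15162658691406), (98.75521087646484, 58.738548278808594), 14.872126579284668) [45.13453699 48.86474847 51.54344359]
[[513.5, 217.89999389648438], [528.5999755859375, 161.10000610351562], [624.0, 186.39999389648438], [608.9000244140625, 243.1999969482422]]
rim 1185 ((543.4624633789062, -177.27041625976562), (160.5916748046875, 162.4613494873047), 5.217577934265137) [75.48147491 79.14316368 81.58930213]
[[456.1000061035156, -103.69999694824219], [470.8999938964844, -265.5], [630.7999877929688, -250.89999389648438], [616.0, -89.0999984741211]]
floor 5537 ((545.0206298828125, -181.04713439941406), (139.48934936523438, 141.85104370117188), 2.1998367309570312) [44.30501773 46.5360341  48.84212728]
[[472.6000061035156, -112.9000015258789], [478.0, -254.60000610351562], [617.4000244140625, -249.1999969482422], [612.0, -107.5]]
strip 1752 ((554.083740234375, -297.4898681640625), (160.38604736328125, 62.64867401123047), 4.841080665588379) [52.85379208 54.58870867 56.78176468]
[[471.5, -273.0], [476.79998779296875, -335.5], [636.5999755859375, -321.89999389
[... 749 characters left out ...]
. 53. 56. 53. 53. 56. 55. 52. 48. 50. 49. 49. 49.
 49. 48. 46. 48. 56. 55. 56. 56. 56. 55. 47. 47. 49. 47. 52. 49. 50. 50.
 49. 48. 49. 47. 48. 48. 48. 49. 49. 48. 54. 53. 57. 55. 55. 56. 56. 57.
 54. 53. 56. 53. 55. 53.] [143 143 142 142 141 142 143 143 144 143 141 113  52  44  44  43  43  44
  44  45  44  44 109 122 114 122 114 101  69  47  48  47  46  47  45  46
  48  48  50  48  49  49  49  48  48  49 137 145 144 145 144 144 145 146
 146 147 145 146 145 145]
spanner1 [448.   2.  -2.]
spanner2 [318.  25.  -0.]
collet [702.  21.  52.]
block [701. 119.  33.]
purp [594.  59.  47.]
purp2 [377. 122.  48.]
ring [802. -67.   1.]
vise [822.  66.  58.]
blue [502. 345.  50.]
bottle [758. 278.  87.]
```

View pics/c.png

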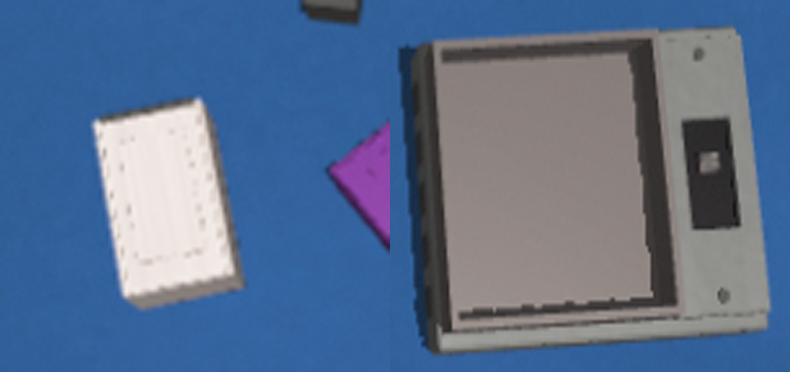

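The crop confirms the bare tin, with its hinge end away from the robot, and shows the slot with the nub beyond its middle. The tin is centred near (568,202) with yaw about 15°. The tray is near (543,-177) with yaw 5°, and the slot near (554,-295). Next I'll work out the moves.

```bash
cat >> h.py <<'E'
from scipy.spatial.transform import Rotation as Rn
def ori(yaw,pitch,roll=0):
    "tool yaw (deg), pitch below level, roll about tool z; roll 0 = tool y to world -y side"
    c,s=np.cos,np.sin;a=np.radians(yaw);p=np.radians(pitch)
    z=np.array([c(p)*c(a),c(p)*s(a),-s(p)]);y=np.array([s(a),-c(a),0]);x=np.cross(y,z)
    return Rn.from_matrix(np.c_[x,y,z])*Rn.from_euler('z',roll,degrees=True)
def tcp(grip,R): return np.array(grip)-147*R.as_matrix()[:,2]
def rows(p0,R0,targets):
    for p,R in targets: print("slide",(p-p0).round(0).tolist(),"turn",np.degrees((R*R0.inv()).as_rotvec()).round(1).tolist())
E
python3 - <<'E'
from h import *
s=telemetry.state();p0=s["position"];R0=Rn.from_quat(s["tcp_rot"])
G=np.array([542.4,194.6,28]);Rg=ori(14.9,45)
P=tcp(G,Rg);z=Rg.as_matrix()[:,2];print(P,z)
rows(p0,R0,[(P+[0,0,170],Rg),(P-70*z,Rg),(P,Rg)])
E
```

```text
[441.95033141 167.87240977 131.94469683] [ 0.68333108  0.18182034 -0.70710678]
slide [198.0, 688.0, -102.0] turn [15.3, -42.3, -9.7]
slide [150.0, 675.0, -222.0] turn [15.3, -42.3, -9.7]
slide [198.0, 688.0, -272.0] turn [15.3, -42.3, -9.7]
```

```bash
python3 -m handwheel '{"slide":[[40,60,0],[75,120,0],[105,180,0],[130,240,0],[150,300,0],[165,360,0],[175,420,-20],[180,480,-40],[185,540,-60],[190,600,-80],[194,650,-95],[198,688,-102]],"turn":[[0,0,0],[0,0,0],[0,0,0],[0,0,-2],[0,0,-4],[0,0,-6],[2,-6,-8],[5,-15,-9],[8,-23,-10],[11,-31,-10],[13,-37,-10],[15.3,-42.3,-9.7]],"jaw":[88,88,88,88,88,88,88,88,88,88,88,88]}' 20; python3 -c "
from h import *
s=telemetry.state();print(s['qpos'],s['t'])"
```

```text
t: 1.6
position: [441.4, 169.4, 302.0]
tcp_rot: [0.916, 0.12, 0.38, -0.049]
wrist_force: [0.5, -1.3, -0.0]
opening: 0.998
[ 0.07275194 -0.09086233  2.21996104  0.51703545  0.26786553  0.93549858] 1.6
```

```bash
python3 -m handwheel '{"slide":[[-12,-3,-30],[-24,-6,-60],[-36,-10,-90],[-48,-13,-120],[-48,-13,-120]],"turn":[[0,0,0],[0,0,0],[0,0,0],[0,0,0],[0,0,0]],"jaw":[88,88,88,88,88]}'
python3 - <<'E'
from h import *
for n in ("side","top"):
    f=viewer.grab_frame(n)
    if n=="side": cv2.imwrite("pics/s1.png",f["image"][130:430,150:550])
    else: cv2.imwrite("pics/t1.png",f["image"])
s=telemetry.state();print(s['qpos'],s['t'],s['position'],Rn.from_quat(s["tcp_rot"]).as_matrix().round(3))
E
```

```text
t: 2.22
position: [404.6, 161.3, 206.1]
tcp_rot: [0.915, 0.125, 0.378, -0.062]
wrist_force: [0.5, 0.7, -0.2]
opening: 0.999
[ 0.04246615  0.07805127  2.33979293  1.7999598   0.18484659 -0.38775557] 2.325 [403.56736132 161.11655086 204.98951181] [[ 0.686  0.275  0.674]
 [ 0.181 -0.961  0.208]
 [ 0.705 -0.021 -0.709]]
```

View pics/s1.png

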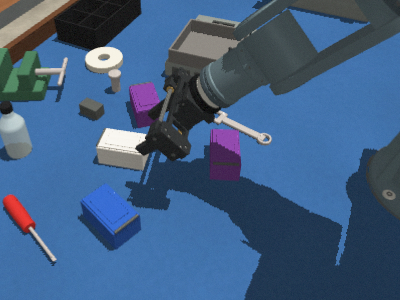

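The picture shows the gripper slanted behind the tin at (120,148), clear of the purple tin at (225,155). The arm is lagging while it passes the wrist singularity, so I'll let it settle.

```bash
python3 -m handwheel '{"slide":[[0,0,0],[0,0,0],[0,0,0],[0,0,0]],"turn":[[0,0,0],[0,0,0],[0,0,0],[0,0,0]],"jaw":[88,88,88,88]}'
python3 - <<'E'
from h import *
s=telemetry.state();p0=s['position'];R0=Rn.from_quat(s["tcp_rot"]);print(s['qpos'],R0.as_matrix().round(3))
G=np.array([542.4,194.6,28]);Rg=ori(14.9,45)
rows(p0,R0,[(tcp(G,Rg),Rg)])
E
```

```text
t: 2.82
position: [405.1, 161.4, 207.1]
tcp_rot: [0.915, 0.125, 0.379, -0.062]
wrist_force: [0.4, 0.6, -0.6]
opening: 0.995
[ 0.04277678  0.07509388  2.33720562  1.79510022  0.18508143 -0.38402351] [[ 0.682  0.276  0.677]
 [ 0.182 -0.961  0.209]
 [ 0.708 -0.019 -0.706]]
slide [37.0, 6.0, -75.0] turn [-1.1, -0.2, -1.1]
```

```bash
python3 -m handwheel '{"slide":[[-2,-2,-10],[-4,-3,-20],[0,-2,-30],[7,0,-40],[15,2,-50],[22,4,-58],[30,5,-67],[37,6,-75],[37,6,-75],[37,6,-75]],"turn":[[0,0,0],[0,0,0],[0,0,-0.5],[-0.5,0,-1],[-1,0,-1],[-1,0,-1],[-1,0,-1],[-1,0,-1],[-1,0,-1],[-1,0,-1]],"jaw":[88,88,88,88,88,88,88,88,88,88]}'
python3 - <<'E'
from h import *
s=telemetry.state();p0=s['position'];R0=Rn.from_quat(s["tcp_rot"]);print(s['qpos'],s['wrist_force'])
G=np.array([542.4,194.6,28]);Rg=ori(14.9,45)
rows(p0,R0,[(tcp(G,Rg),Rg)])
f=viewer.grab_frame("side");cv2.imwrite("pics/s2.png",cv2.resize(f["image"][200:360,200:400],None,fx=3,fy=3))
E
```

```text
t: 4.08
position: [441.8, 167.3, 131.8]
tcp_rot: [0.917, 0.12, 0.378, -0.051]
wrist_force: [0.1, -0.4, -0.2]
opening: 0.998
[ 0.06542025  0.37723123  2.22700394  2.5963097   0.27222581 -1.18100156] [ 0.09038703 -0.35723384 -0.18006589]
slide [0.0, 1.0, 0.0] turn [-0.1, -0.2, -0.1]
```

View pics/s2.png

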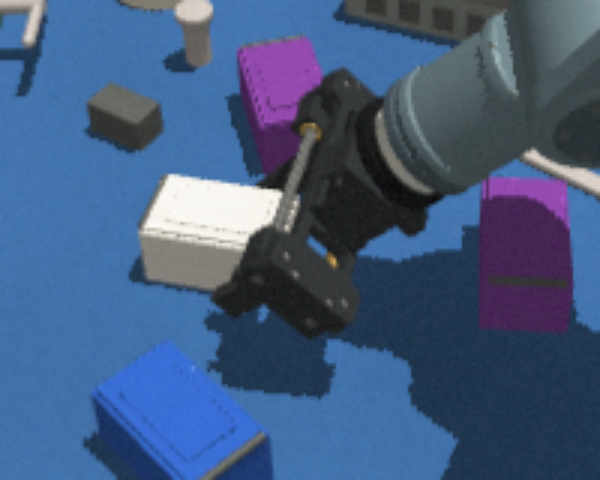

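The fingers straddle the tin at (255,215) and sit clear of its lid. I'll grip and lift.

```bash
python3 -m handwheel '{"slide":[[0,0,0],[0,0,0],[0,0,0],[0,0,0],[0,0,0],[0,0,10],[0,0,40],[0,0,80],[0,0,120],[0,0,160],[0,0,190],[0,0,200]],"turn":[[0,0,0],[0,0,0],[0,0,0],[0,0,0],[0,0,0],[0,0,0],[0,0,0],[0,0,0],[0,0,0],[0,0,0],[0,0,0],[0,0,0]],"jaw":[50,40,40,40,40,40,40,40,40,40,40,40]}' 35
python3 - <<'E'
from h import *
s=telemetry.state();p0=s['position'];R0=Rn.from_quat(s["tcp_rot"]);print(s['qpos'],s['wrist_force'])
G0=p0+147*R0.as_matrix()[:,2];G1=np.array([608,-172,235.]);print(G0)
L=[]
for i in range(1,21):
    a=min(1,i/18);g=G0+(G1-G0)*a; R=ori(14.9-9.9*a,45,180*a);L.append((tcp(g,R),R))
rows(p0,R0,L[:10]);print();rows(*L[9],L[10:])
E
```

```text
t: 5.62
position: [443.4, 175.8, 265.5]
tcp_rot: [0.914, 0.131, 0.378, -0.072]
wrist_force: [0.4, 0.5, -3.4]
opening: 0.653
[0.0694638  0.00328375 2.22933201 0.93989353 0.22986135 0.50413541] [ 0.38081215  0.4754473  -3.38018976]
[542.02095121 209.73625537 161.93876292]
slide [2.0, -13.0, 4.0] turn [4.9, 1.7, -9.8]
slide [5.0, -33.0, 9.0] turn [11.7, 3.7, -17.4]
slide [8.0, -53.0, 13.0] turn [18.6, 5.6, -25.0]
slide [12.0, -74.0, 17.0] turn [25.5, 7.5, -32.5]
slide [15.0, -94.0, 21.0] turn [32.4, 9.3, -40.0]
slide [19.0, -114.0, 25.0] turn [39.4, 11.0, -47.5]
slide [22.0, -134.0, 29.0] turn [46.5, 12.7, -55.0]
slide [26.0, -155.0, 33.0] turn [53.6, 14.3, -62.4]
slide [29.0, -175.0, 37.0] turn [60.8, 15.9, -69.7]
slide [33.0, -195.0, 41.0] turn [68.0, 17.4, -77.0]

slide [4.0, -20.0, 4.0] turn [7.0, 1.1, -7.6]
slide [7.0, -40.0, 8.0] turn [14.0, 2.2, -15.2]
slide [11.0, -61.0, 12.0] turn [21.0, 3.2, -22.8]
slide [14.0, -81.0, 16.0] turn [28.0, 4.1, -30.4]
slide [18.0, -101.0, 20.0] turn [35.1, 4.9, -38.0]
slide [21.0, -121.0, 24.0] turn [42.2, 5.7, -45.6]
slide [25.0, -142.0, 28.0] turn [49.3, 6.5, -53.1]
slide [28.0, -162.0, 32.0] turn [56.5, 7.1, -60.6]
slide [28.0, -162.0, 32.0] turn [56.5, 7.1, -60.6]
slide [28.0, -162.0, 32.0] turn [56.5, 7.1, -60.6]
```

The grip is good at a 57.5 mm opening, but the wrist is near its singularity. I'll fit a quick kinematic model from the logged states so I can choose a path that stays in the joint ranges.

```bash
cat > kin.py <<'E'
from h import *
from scipy.optimize import least_squares
D=[([-1.33830641,.181519653,1.60796674,0,1.35379363,-.206254217],[244.24431,-520.2805158,403.84186887],None),
([.07275194,-.09086233,2.21996104,.51703545,.26786553,.93549858],[441.4,169.4,302.],[.916,.12,.38,-.049]),
([.04246615,.07805127,2.33979293,1.7999598,.18484659,-.38775557],[403.567,161.117,204.99],None),
([.04277678,.07509388,2.33720562,1.79510022,.18508143,-.38402351],[405.1,161.4,207.1],[.915,.125,.379,-.062]),
([.06542025,.37723123,2.22700394,2.5963097,.27222581,-1.18100156],[441.8,167.3,131.8],[.917,.12,.378,-.051]),
([.0694638,.00328375,2.22933201,.93989353,.22986135,.50413541],[443.4,175.8,265.5],[.914,.131,.378,-.072])]
def rot(q): 
    return Rn.from_euler('ZYZYZ',[q[0],q[1]+q[2],q[3],q[4],q[5]]) if 0 else Rn.from_euler('z',q[0])*Rn.from_euler('y',q[1]+q[2])*Rn.from_euler('z',q[3])*Rn.from_euler('y',q[4])*Rn.from_euler('z',q[5]+np.pi/2*SG)
SG=1
def basis(q):
    e=Rn.from_euler('z',q[0]).as_matrix();s=q[1]+q[2];c,S=np.cos,np.sin
    return np.c_[e@[1,0,0],e@[0,0,1],e@[S(q[1]),0,c(q[1])],e@[S(s),0,c(s)],e@[c(s),0,-S(s)],rot(q).as_matrix()[:,2]]
A=np.vstack([basis(q) for q,_,_ in D]);b=np.hstack([p for _,p,_ in D])
X,res,rk,sv=np.linalg.lstsq(A,b,rcond=None)
def fk(q): return basis(q)@X,rot(q)
LO=np.array([-2.99,-.89,.3,-1.14,0,-3.12]);HI=np.array([2.99,2.07,2.58,4.28,2.63,3.12])
def ik(p,R,q0):
    f=lambda q:np.r_[(fk(q)[0]-p)/100,(R*fk(q)[1].inv()).as_rotvec()]
    r=least_squares(f,np.clip(q0,LO+1e-3,HI-1e-3),bounds=(LO,HI));return r.x,r.cost
E
python3 - <<'E'
import kin; from kin import *
print(X.round(1),sv.round(2),np.abs(A@X-b).max())
for q,p,r in D:
    if r: print(np.degrees((Rn.from_quat(r)*rot(q).inv()).magnitude()))
def run(name,L,q):
    print(name)
    for i,(g,R) in enumerate(L):
        q,c=ik(tcp(g,R),R,q)
        if i%3==2: print(q.round(2),"cost %.1e"%c)
    return q
q=np.array(D[-1][0]);G0=np.array([542,210,162.]);G1=np.array([608,-172,235.])
def lin(g0,g1,o0,o1,n): return [(np.array(g0)+(np.array(g1)-g0)*a,ori(*(np.array(o0)+(np.array(o1)-o0)*a))) for a in np.linspace(1/n,1,n)]
for yaw in (5,-10,-25):
  q=np.array(D[-1][0])
  q=run(f"yaw{yaw} move, pitch 35",lin(G0,G1,(14.9,45,0),(yaw,35,0),9),q)
  q=run("roll 35",lin(G1,G1,(yaw,35,0),(yaw,35,180),12),q)
  q=run("level",lin(G1,G1-[0,0,30],(yaw,35,180),(yaw,0,180),6),q)
E
```

```text
[-510.1  736.6 1048.2 1000.9  475.5  718. ] [4.64 3.65 0.91 0.46 0.26 0.18] 117.10316745289879
0.040304492912852395
0.05621822719616096
0.07040886388648751
0.06652441043916013
yaw5 move, pitch 35
[ 0.34 -0.01  2.28 -1.14  0.15  2.8 ] cost 9.0e-04
[ 0.81 -0.07  2.29 -1.14  0.62  3.12] cost 1.2e-02
[ 0.86 -0.06  2.28 -1.14  0.83  3.12] cost 5.0e-02
roll 35
[-0.3   0.01  2.25 -1.    0.05  3.12] cost 6.4e-02
[-0.35  0.01  2.25 -0.24  0.    3.12] cost 6.4e-02
[-0.35  0.01  2.25  0.54  0.    3.12] cost 6.4e-02
[-0.35  0.01  2.25  1.33  0.    3.12] cost 6.4e-02
level
[0.85 0.9  2.41 3.88 1.39 1.69] cost 8.1e-19
[0.77 1.44 2.18 3.89 1.94 1.89] cost 7.2e-18
yaw-10 move, pitch 35
[-0.11  0.01  2.3   1.54  0.17 -0.11] cost 4.9e-23
[ 0.22  0.03  2.32  4.28  0.22 -2.54] cost 2.2e-05
[ 0.29  0.1   2.32  4.28  0.45 -2.39] cost 6.6e-04
roll 35
[ 0.29  0.1   2.32  4.28  0.45 -1.61] cost 6.6e-04
[ 0.29  0.1   2.32  4.28  0.45 -0.82] cost 6.6e-04
[ 0.29  0.1   2.32  4.28  0.45 -0.04] cost 6.6e-04
[0.29 0.1  2.32 4.28 0.45 0.75] cost 6.6e-04
level
[0.14 0.74 2.33 3.46 1.19 1.55] cost 1.8e-24
[0.09 1.29 2.14 3.42 1.85 1.65] cost 2.8e-30
yaw-25 move, pitch 35
[-0.67 -0.02  2.32  1.34  0.51 -0.25] cost 2.5e-29
[-0.87 -0.    2.34  1.54  0.51 -0.41] cost 5.6e-21
[-1.31  0.03  2.35  1.55  0.68 -0.57] cost 5.8e-18
roll 35
[-1.31  0.03  2.35  1.55  0.68  0.21] cost 9.4e-21
[-1.31  0.03  2.35  1.55  0.68  1.  ] cost 8.7e-30
[-1.31  0.03  2.35  1.55  0.68  1.78] cost 2.2e-24
[-1.31  0.03  2.35  1.55  0.68  2.57] cost 3.0e-28
level
[-0.9   0.76  2.34  2.67  1.23  1.59] cost 2.7e-26
[-0.83  1.31  2.15  2.73  1.86  1.44] cost 1.9e-19
```

```bash
sed -i 's/return np.c_\[e@\[1,0,0\],/return np.c_[e@[1,0,0],e@[0,1,0],/' kin.py
cat >> kin.py <<'E'
def run(name,L,q):
    print(name)
    for i,(g,R) in enumerate(L):
        q,c=ik(tcp(g,R),R,q)
        if i%3==2: print(q.round(2),"cost %.1e"%c)
    return q
def lin(g0,g1,o0,o1,n): return [(np.array(g0)+(np.array(g1)-g0)*a,ori(*(np.array(o0)+(np.array(o1)-o0)*a))) for a in np.linspace(1/n,1,n)]
E
python3 - <<'E'
from kin import *
print(X.round(1),sv.round(2),np.abs(A@X-b).max())
q=np.array(D[-1][0]);G0=np.array([542,210,162.]);G1=np.array([608,-172,235.])
for yaw in (5,-10,-20):
  for pt in (45,35):
   q=np.array(D[-1][0])
   q=run(f"yaw{yaw} move, pitch {pt}",lin(G0,G1,(14.9,45,0),(yaw,pt,0),9),q)
   q=run("roll",lin(G1,G1,(yaw,pt,0),(yaw,pt,180),12),q)
   q=run("level",lin(G1,G1-[0,0,30],(yaw,pt,180),(yaw,0,180),6),q)
E
```

```text
[-1.000e-01  1.178e+02  3.134e+02  4.384e+02  5.146e+02  8.560e+01
  1.456e+02] [4.64 3.65 2.46 0.87 0.46 0.26 0.11] 0.039095265609319085
yaw5 move, pitch 45
[-0.22 -0.08  2.24  0.9   0.38  0.4 ] cost 1.3e-30
[-0.5  -0.07  2.17  0.92  0.57  0.25] cost 2.6e-21
[-0.71  0.02  2.02  0.89  0.71  0.19] cost 2.9e-28
roll
[-0.71  0.02  2.02  0.89  0.71  0.97] cost 9.5e-22
[-0.71  0.02  2.02  0.89  0.71  1.76] cost 1.3e-30
[-0.71  0.02  2.02  0.89  0.71  2.54] cost 9.2e-25
[-0.73  0.02  2.05  1.06  0.7   3.12] cost 5.5e-03
level
[-0.83  0.13  2.2   1.72  0.83  2.46] cost 5.6e-21
[-0.88  0.47  2.2   2.12  1.31  1.96] cost 1.2e-21
yaw5 move, pitch 35
[-0.23 -0.08  2.28  1.14  0.35  0.16] cost 9.6e-31
[-0.54 -0.07  2.23  1.23  0.55 -0.08] cost 1.7e-21
[-0.77  0.03  2.11  1.27  0.71 -0.19] cost 2.1e-27
roll
[-0.77  0.03  2.11  1.27  0.71  0.59] cost 1.1e-22
[-0.77  0.03  2.11  1.27  0.71  1.38] cost 2.3e-20
[-0.77  0.03  2.11  1.27  0.71  2.17] cost 1.3e-29
[-0.77  0.03  2.11  1.27  0.71  2.95] cost 7.6e-21
level
[-0.85  0.18  2.21  1.84  0.92  2.32] cost 1.4e-24
[-0.88  0.47  2.2   2.12  1.31  1
[... 1285 characters left out ...]
-0.55 -0.03  2.09  0.68  0.33  3.12] cost 3.6e-03
[-0.53 -0.02  2.13  1.47  0.16  3.12] cost 2.8e-02
level
[-0.55  0.07  2.26  2.66  0.41  1.94] cost 9.2e-31
[-0.57  0.44  2.28  2.9   1.16  1.67] cost 6.1e-30
yaw-20 move, pitch 35
[-0.14 -0.08  2.27  0.91  0.19  0.53] cost 1.5e-22
[-0.37 -0.09  2.25  1.09  0.19  0.35] cost 1.5e-23
[-0.54 -0.03  2.17  1.25  0.16  0.22] cost 2.7e-21
roll
[-0.54 -0.03  2.17  1.25  0.16  1.01] cost 9.6e-26
[-0.54 -0.03  2.17  1.25  0.16  1.79] cost 1.8e-23
[-0.54 -0.03  2.17  1.25  0.16  2.58] cost 2.4e-27
[-0.54 -0.03  2.17  1.49  0.16  3.12] cost 4.1e-04
level
[-0.56  0.12  2.29  2.76  0.56  1.83] cost 1.3e-19
[-0.57  0.44  2.28  2.9   1.16  1.67] cost 7.7e-21
```

The model matches to 0.04 mm. I'll carry over at pitch 35° and yaw 5°, roll there (q6 reaches 2.95), then level the tool to dump.

Run:
```python
from kin import *
s=telemetry.state();p0=s['position'];R0=Rn.from_quat(s["tcp_rot"])
G0=p0+147*R0.as_matrix()[:,2];G1=np.array([608,-172,235.])
L=lin(G0,G1,(14.9,45,0),(5,35,0),10); rows(p0,R0,[(tcp(*l),l[1]) for l in L])
a=ori(5,35);print("roll axis",a.as_matrix()[:,2])
```

```text
slide [3.0, -30.0, 6.0] turn [-1.6, -1.3, -3.2]
slide [7.0, -66.0, 11.0] turn [-1.4, -2.3, -4.2]
slide [12.0, -103.0, 17.0] turn [-1.2, -3.2, -5.2]
slide [16.0, -140.0, 22.0] turn [-0.9, -4.2, -6.2]
slide [21.0, -176.0, 27.0] turn [-0.7, -5.1, -7.2]
slide [25.0, -213.0, 33.0] turn [-0.6, -6.1, -8.2]
slide [30.0, -249.0, 38.0] turn [-0.4, -7.1, -9.2]
slide [35.0, -286.0, 43.0] turn [-0.3, -8.1, -10.2]
slide [40.0, -322.0, 49.0] turn [-0.1, -9.0, -11.2]
slide [45.0, -358.0, 54.0] turn [-0.0, -10.0, -12.2]
roll axis [ 0.81603492  0.0713938  -0.57357644]
```

```bash
python3 -m handwheel '{"slide":[[3,-30,6],[7,-66,11],[12,-103,17],[16,-140,22],[21,-176,27],[25,-213,33],[30,-249,38],[35,-286,43],[40,-322,49],[45,-358,54],[45,-358,54],[45,-358,54]],"turn":[[-1.6,-1.3,-3.2],[-1.4,-2.3,-4.2],[-1.2,-3.2,-5.2],[-0.9,-4.2,-6.2],[-0.7,-5.1,-7.2],[-0.6,-6.1,-8.2],[-0.4,-7.1,-9.2],[-0.3,-8.1,-10.2],[-0.1,-9,-11.2],[0,-10,-12.2],[0,-10,-12.2],[0,-10,-12.2]],"jaw":[40,40,40,40,40,40,40,40,40,40,40,40]}'
python3 - <<'E'
from kin import *
s=telemetry.state();p0=s['position'];R0=Rn.from_quat(s["tcp_rot"]);print(s['qpos'].round(2))
G0=p0+147*R0.as_matrix()[:,2];print(G0)
L=lin(G0,[608,-172,235.],(5,35,0),(5,35,120),12); rows(p0,R0,[(tcp(*l),l[1]) for l in L])
E
```

```text
t: 7.12
position: [488.8, -181.6, 319.0]
tcp_rot: [0.886, 0.039, 0.462, -0.021]
wrist_force: [-1.0, -0.2, -3.8]
opening: 0.654
[-0.77  0.03  2.11  1.27  0.7  -0.19]
[ 608.86166279 -170.93344438  234.87884132]
slide [0.0, 0.0, 0.0] turn [8.1, 0.8, -5.8]
slide [-0.0, -0.0, 0.0] turn [16.3, 1.5, -11.5]
slide [-0.0, -0.0, 0.0] turn [24.4, 2.2, -17.2]
slide [-0.0, -0.0, 0.0] turn [32.6, 2.9, -23.0]
slide [-0.0, -0.0, 0.0] turn [40.8, 3.7, -28.7]
slide [-0.0, -0.0, 0.0] turn [48.9, 4.4, -34.4]
slide [-0.0, -0.0, 0.0] turn [57.1, 5.1, -40.1]
slide [-0.0, -1.0, 0.0] turn [65.3, 5.8, -45.9]
slide [-1.0, -1.0, 0.0] turn [73.4, 6.5, -51.6]
slide [-1.0, -1.0, 0.0] turn [81.6, 7.2, -57.3]
slide [-1.0, -1.0, 0.0] turn [89.8, 8.0, -63.1]
slide [-1.0, -1.0, 0.0] turn [97.9, 8.7, -68.8]
```

```bash
python3 -m handwheel '{"slide":[[0,0,0],[0,0,0],[0,0,0],[0,0,0],[0,0,0],[0,0,0],[0,0,0],[0,0,0],[0,0,0],[0,0,0],[0,0,0],[0,0,0]],"turn":[[8.1,0.8,-5.8],[16.3,1.5,-11.5],[24.4,2.2,-17.2],[32.6,2.9,-23],[40.8,3.7,-28.7],[48.9,4.4,-34.4],[57.1,5.1,-40.1],[65.3,5.8,-45.9],[73.4,6.5,-51.6],[81.6,7.2,-57.3],[89.8,8,-63.1],[97.9,8.7,-68.8]],"jaw":[40,40,40,40,40,40,40,40,40,40,40,40]}'
python3 - <<'E'
from kin import *
s=telemetry.state();p0=s['position'];R0=Rn.from_quat(s["tcp_rot"]);print(s['qpos'].round(2))
G0=p0+147*R0.as_matrix()[:,2];print(G0)
L=lin(G0,[608,-172,235.],(5,35,120),(5,35,180),6)
L+=lin([608,-172,225],[608,-172,205.],(5,35,180),(5,0,180),4); rows(p0,R0,[(tcp(*l),l[1]) for l in L])
E
```

```text
t: 8.62
position: [489.0, -180.5, 319.4]
tcp_rot: [-0.476, 0.75, -0.211, 0.409]
wrist_force: [-0.0, 0.1, -3.0]
opening: 0.656
[-0.76  0.03  2.11  1.26  0.7   1.92]
[ 608.61326827 -169.8249439   234.5883219 ]
slide [-0.0, -0.0, -0.0] turn [7.9, 0.5, -5.7]
slide [-1.0, -0.0, -0.0] turn [16.1, 1.2, -11.4]
slide [-1.0, -1.0, -0.0] turn [24.2, 1.9, -17.2]
slide [-1.0, -1.0, -0.0] turn [32.3, 2.6, -22.9]
slide [-1.0, -2.0, -0.0] turn [40.5, 3.4, -28.7]
slide [-1.0, -2.0, -0.0] turn [48.6, 4.1, -34.4]
slide [-12.0, -3.0, -34.0] turn [51.9, -3.6, -30.7]
slide [-21.0, -4.0, -60.0] turn [54.9, -11.3, -26.7]
slide [-26.0, -4.0, -87.0] turn [57.7, -19.0, -22.6]
slide [-27.0, -4.0, -114.0] turn [60.3, -26.7, -18.4]
```

```bash
python3 -m handwheel '{"slide":[[0,0,0],[-1,0,0],[-1,-1,0],[-1,-1,0],[-1,-2,0],[-1,-2,0],[-12,-3,-34],[-21,-4,-60],[-26,-4,-87],[-27,-4,-114],[-27,-4,-114],[-27,-4,-114]],"turn":[[7.9,0.5,-5.7],[16.1,1.2,-11.4],[24.2,1.9,-17.2],[32.3,2.6,-22.9],[40.5,3.4,-28.7],[48.6,4.1,-34.4],[51.9,-3.6,-30.7],[54.9,-11.3,-26.7],[57.7,-19,-22.6],[60.3,-26.7,-18.4],[60.3,-26.7,-18.4],[60.3,-26.7,-18.4]],"jaw":[40,40,40,40,40,40,40,40,40,40,40,40]}'
python3 - <<'E'
from kin import *
s=telemetry.state();p0=s['position'];R0=Rn.from_quat(s["tcp_rot"]);print(s['qpos'].round(2))
print(p0+147*R0.as_matrix()[:,2], R0.as_matrix()[:,2])
a=viewer.grab_frame("side")["image"][110:310,260:500];b=viewer.grab_frame("top")["image"][190:390,350:590]
cv2.imwrite("pics/d.png",cv2.resize(np.hstack([a,b]),(800,333),interpolation=2))
E
```

```text
t: 10.12
position: [462.9, -185.9, 207.1]
tcp_rot: [-0.033, 0.708, 0.029, 0.705]
wrist_force: [0.6, 0.3, -0.8]
opening: 0.657
[-0.88  0.47  2.2   2.12  1.3   1.96]
[ 609.34918194 -173.0229369   206.460002  ] [ 0.99615719  0.08746175 -0.00461522]
```

View pics/d.png

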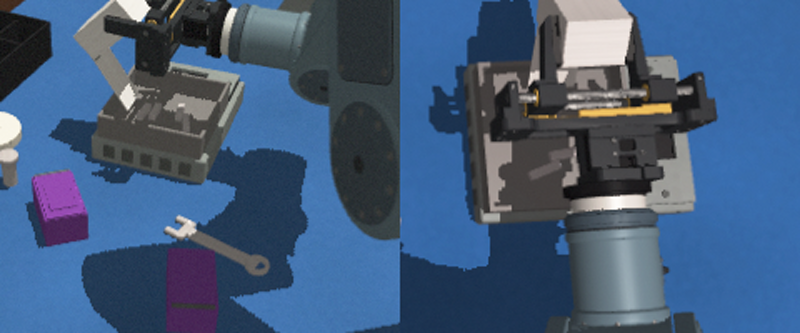

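The side half shows the inverted tin with its lid hanging at (105,65) and bits lying in the tray at (150,108). I'll give a small shake, lift, then roll back level.

```bash
python3 -m handwheel '{"slide":[[0,0,25],[0,0,5],[0,0,25],[0,0,5],[0,0,40],[0,0,70],[0,0,80],[0,0,80],[0,0,80],[0,0,80],[0,0,80],[0,0,80]],"turn":[[0,0,0],[0,0,0],[0,0,0],[0,0,0],[0,0,0],[-10,-0.9,0],[-20,-1.8,0],[-30,-2.6,0],[-40,-3.5,0],[-50,-4.4,0],[-60,-5.3,0],[-70,-6.1,0]],"jaw":[40,40,40,40,40,40,40,40,40,40,40,40]}'; python3 -m handwheel '{"slide":[[0,0,0],[0,20,0],[0,50,0],[0,85,0],[0,120,0],[0,155,0],[0,190,0],[0,225,0],[0,260,0],[0,290,0],[0,310,0],[0,320,0]],"turn":[[-10,-0.9,0],[-20,-1.8,0],[-30,-2.6,0],[-40,-3.5,0],[-50,-4.4,0],[-60,-5.3,0],[-70,-6.1,0],[-80,-7,0],[-90,-7.9,0],[-100,-8.8,0],[-110,-9.6,0],[-110,-9.6,0]],"jaw":[40,40,40,40,40,40,40,40,40,40,40,40]}'
python3 - <<'E'
from kin import *
s=telemetry.state();p0=s['position'];R0=Rn.from_quat(s["tcp_rot"]);q=s['qpos'];print(q.round(2),R0.as_matrix().round(2).tolist())
G0=p0+147*R0.as_matrix()[:,2];print(G0)
GE=np.array([542.4,194.6,28.5]);M=GE+[0,0,60]
L=lin(G0,M,(5,0,0),(14.9,45,0),10);run("x",L+lin(M,GE,(14.9,45,0),(14.9,45,0),3),q)
rows(p0,R0,[(tcp(*l),l[1]) for l in L])
f=viewer.grab_frame("top");np.save("top1.npy",f,allow_pickle=True);c=viewer.grab_frame("side")["image"][60:360,150:500]
cv2.imwrite("pics/e.png",np.hstack([cv2.resize(f["image"][210:340,375:535],(400,325),interpolation=2),cv2.resize(c,(379,325))]))
E
```

```text
t: 11.72
position: [462.6, -186.1, 289.4]
tcp_rot: [-0.435, 0.556, -0.387, 0.593]
wrist_force: [-0.6, -0.9, -2.4]
opening: 0.656
t: 13.22
position: [462.2, 135.4, 289.6]
tcp_rot: [0.703, 0.039, 0.709, -0.026]
wrist_force: [-0.0, -0.3, -2.6]
opening: 0.655
[ 0.01  0.16  2.32  3.04  0.92 -1.53] [[-0.01, 0.09, 1.0], [0.02, -1.0, 0.09], [1.0, 0.02, 0.01]]
[608.60389406 148.86770102 290.75082525]
x
[ 0.02  0.11  2.34  2.95  0.65 -1.44] cost 4.6e-23
[ 0.03  0.11  2.33  2.77  0.41 -1.31] cost 3.8e-20
[ 0.06  0.16  2.27  2.38  0.21 -0.94] cost 4.9e-29
[ 0.07  0.31  2.24  2.5   0.23 -1.08] cost 1.6e-21
slide [-6.0, 3.0, -8.0] turn [0.6, 5.0, 0.7]
slide [-11.0, 5.0, -16.0] turn [0.1, 9.5, 1.6]
slide [-15.0, 7.0, -25.0] turn [-0.5, 14.0, 2.6]
slide [-18.0, 10.0, -34.0] turn [-1.2, 18.4, 3.5]
slide [-20.0, 13.0, -44.0] turn [-2.0, 22.9, 4.4]
slide [-22.0, 16.0, -53.0] turn [-2.8, 27.3, 5.3]
slide [-23.0, 20.0, -64.0] turn [-3.7, 31.8, 6.2]
slide [-22.0, 23.0, -74.0] turn [-4.7, 36.2, 7.1]
slide [-22.0, 28.0, -85.0] turn [-5.8, 40.6, 7.9]
slide [-20.0, 32.0, -97.0] turn [-6.9, 45.0, 8.7]
```

View pics/e.png

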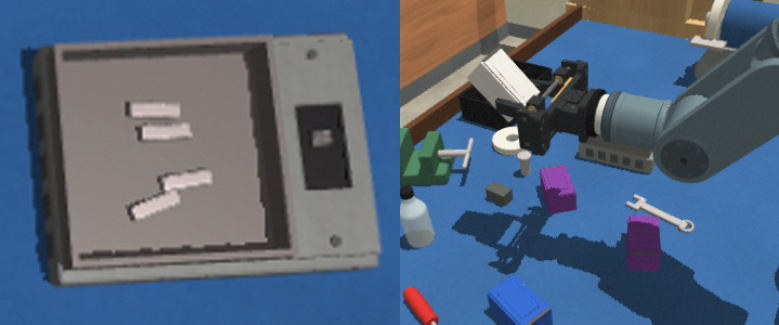

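All four bits lie flat in the tray, at (155,110), (165,130), (187,180) and (155,205), and the tin is held nose up with its lid shut. I'll put it back.

```bash
python3 -m handwheel '{"slide":[[-6,3,-8],[-11,5,-16],[-15,7,-25],[-18,10,-34],[-20,13,-44],[-22,16,-53],[-23,20,-64],[-22,23,-74],[-22,28,-85],[-20,32,-97],[-20,32,-97],[-20,32,-97]],"turn":[[0.6,5,0.7],[0.1,9.5,1.6],[-0.5,14,2.6],[-1.2,18.4,3.5],[-2,22.9,4.4],[-2.8,27.3,5.3],[-3.7,31.8,6.2],[-4.7,36.2,7.1],[-5.8,40.6,7.9],[-6.9,45,8.7],[-6.9,45,8.7],[-6.9,45,8.7]],"jaw":[40,40,40,40,40,40,40,40,40,40,40,40]}'
python3 - <<'E'
from kin import *
s=telemetry.state();p0=s['position'];R0=Rn.from_quat(s["tcp_rot"]);q=s['qpos'];print(q.round(2))
Rg=ori(14.9,45)
rows(p0,R0,[(tcp([542.4,194.6,28.5],Rg),Rg)])
E
```

```text
t: 14.82
position: [442.7, 165.5, 190.4]
tcp_rot: [0.917, 0.118, 0.378, -0.048]
wrist_force: [-0.1, 0.3, -2.4]
opening: 0.657
[ 0.06  0.2   2.25  2.08  0.15 -0.65]
slide [-1.0, 2.0, -58.0] turn [0.1, -0.1, 0.3]
```

```bash
python3 -m handwheel '{"slide":[[0,0,-12],[0,1,-24],[0,1,-36],[0,2,-46],[-1,2,-51],[-1,2,-54],[-1,2,-54],[-1,2,-54]],"turn":[[0,0,0],[0,0,0],[0,0,0],[0,0,0],[0,0,0],[0,0,0],[0,0,0],[0,0,0]],"jaw":[40,40,40,40,40,40,40,40]}'
python3 - <<'E'
from kin import *
s=telemetry.state();p0=s['position'];R0=Rn.from_quat(s["tcp_rot"]);q=s['qpos'];print(q.round(2))
Rg=ori(14.9,45)
rows(p0,R0,[(tcp([542.4,194.6,28.],Rg),Rg)])
E
```

```text
t: 15.82
position: [441.6, 167.7, 135.6]
tcp_rot: [0.917, 0.118, 0.377, -0.048]
wrist_force: [-0.6, -0.8, -1.1]
opening: 0.657
[ 0.07  0.37  2.23  2.61  0.26 -1.18]
slide [0.0, 0.0, -4.0] turn [0.1, -0.3, 0.2]
```

```bash
python3 -m handwheel '{"slide":[[0,0,-1],[0,0,-2],[0,0,-3],[0,0,-3]],"turn":[[0,0,0],[0,0,0],[0,0,0],[0,0,0]],"jaw":[40,40,40,40]}'
python3 - <<'E'
from kin import *
f=viewer.grab_frame("side");cv2.imwrite("pics/f.png",cv2.resize(f["image"][220:340,210:370],None,fx=4,fy=4))
E
```

```text
t: 16.32
position: [441.4, 167.7, 132.3]
tcp_rot: [0.917, 0.118, 0.377, -0.048]
wrist_force: [-0.4, 0.3, 0.5]
opening: 0.652
```

View pics/f.png

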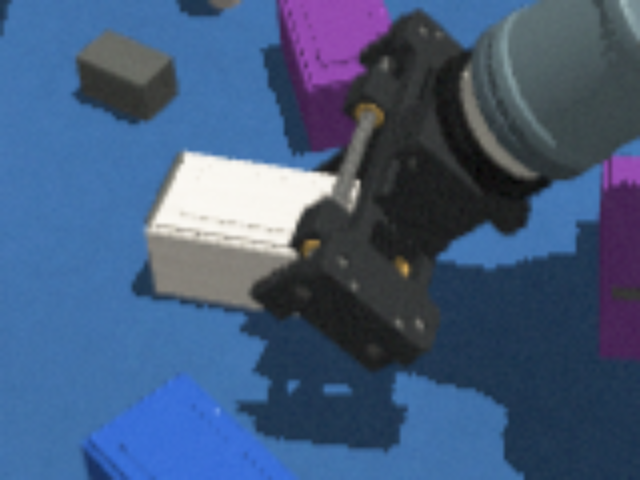

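The tin is down, flat and shut. I'll open the jaws and back out.

```bash
python3 -m handwheel '{"slide":[[0,0,0],[0,0,0],[0,0,0],[0,0,0],[-6,-2,7],[-14,-4,16],[-22,-6,26],[-28,-7,38],[-30,-7,55],[-30,-5,75],[-25,-3,95],[-20,0,115]],"turn":[[0,0,0],[0,0,0],[0,0,0],[0,0,0],[0,0,0],[0,0,0],[0,0,0],[0,0,0],[0,0,0],[0,0,0],[0,0,0],[0,0,0]],"jaw":[88,88,88,88,88,88,88,88,88,88,88,88]}'
python3 - <<'E'
from kin import *
f=viewer.grab_frame("top");w=cloud(f);hsv=cv2.cvtColor(f["image"],cv2.COLOR_BGR2HSV)
b=np.zeros((480,640),bool);b[200:290,205:270]=1
P=w[b&(hsv[...,1]<90)&(w[...,2]>42)&(w[...,2]<60)];print(len(P),cv2.minAreaRect(P[:,:2].astype(np.float32)),np.percentile(P[:,2],[2,50,98]))
s=telemetry.state();p0=s['position'];R0=Rn.from_quat(s["tcp_rot"]);q=s['qpos'];print(q.round(2),p0)
# slot approach: tool down, jaws along demag y (yaw 5), above slot -x part
a=np.radians(5);ax=np.array([np.cos(a),np.sin(a),0]);S=np.array([554.2,-294.7,49]);T=S-16.5*ax
Rd=Rn.from_matrix(np.c_[np.cross([np.sin(a),-np.cos(a),0],[0,0,-1]),[np.sin(a),-np.cos(a),0],[0,0,-1]])
P1=T+[0,0,166+80]
qq=q
for k in range(1,21):
    R=Rn.from_rotvec((Rd*R0.inv()).as_rotvec()*min(1,k/10))*R0; qq,c=ik(p0+(P1+[0,0,60]-p0)*k/20,R,qq)
    if k%4==0:print(qq.round(2),c)
rows(p0,R0,[(P1,Rd)])
cv2.imwrite("pics/g.png",cv2.resize(f["image"][180:380,190:430],(720,600)))
E
```

```text
t: 17.88
position: [416.7, 166.8, 228.6]
tcp_rot: [0.917, 0.121, 0.377, -0.053]
wrist_force: [-0.1, -0.0, -0.7]
opening: 0.998
1549 ((568.7214965820312, 202.29556274414062), (95.61157989501953, 58.60343551635742), 13.548458099365234) [44.23265545 48.91866412 52.03534018]
[0.07 0.04 2.3  1.34 0.15 0.1 ] [417.70306169 167.00115403 230.20525453]
[-0.16 -0.02  2.2   0.34  0.54  0.97] 2.1726008805366837e-25
[-0.32  0.05  2.03  0.1   0.92  1.08] 1.9676875980749496e-29
[-0.46  0.14  1.88  0.    1.13  1.02] 5.154354744049571e-31
[-0.59  0.21  1.73  0.    1.2   0.89] 7.1639971946205925e-31
[-0.7   0.31  1.55  0.    1.28  0.79] 2.0543007179773005e-30
slide [120.0, -463.0, 65.0] turn [-8.2, 44.1, -9.5]
```

View pics/g.png

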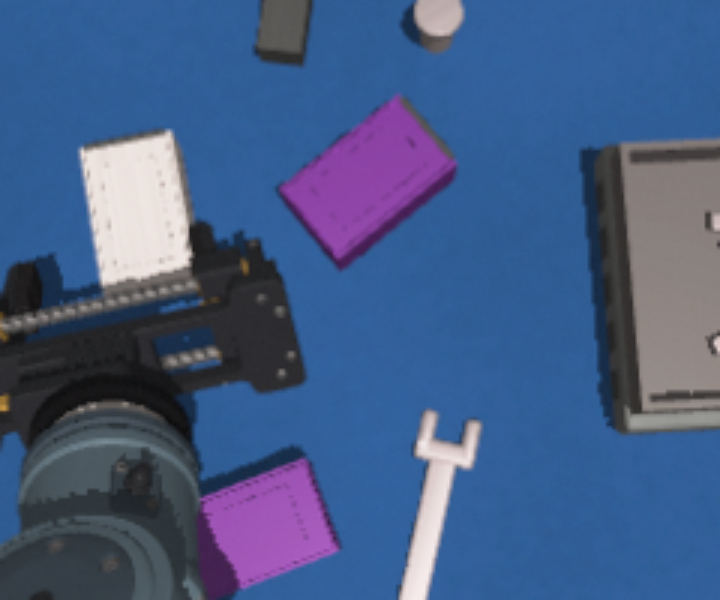

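The tin stands at home, shut, at (568.7,202.3) with yaw 13.5°. I'll move on to the switch with the jaws shut.

```bash
python3 -m handwheel '{"slide":[[0,-10,50],[10,-55,80],[25,-105,90],[40,-155,95],[55,-210,95],[70,-265,90],[85,-320,85],[100,-375,75],[112,-425,70],[120,-463,65],[120,-463,65],[120,-463,65]],"turn":[[0,0,0],[-1,6,-1],[-2,12,-2.5],[-4,20,-4],[-5,28,-6],[-6.5,36,-8],[-8.2,44.1,-9.5],[-8.2,44.1,-9.5],[-8.2,44.1,-9.5],[-8.2,44.1,-9.5],[-8.2,44.1,-9.5],[-8.2,44.1,-9.5]],"jaw":[60,40,20,0,0,0,0,0,0,0,0,0]}' 10
python3 - <<'E'
from kin import *
s=telemetry.state();p0=s['position'];R0=Rn.from_quat(s["tcp_rot"]);q=s['qpos'];print(q.round(2),p0,s['wrist_force'])
a=np.radians(5);ax=np.array([np.cos(a),np.sin(a),0]);S=np.array([554.2,-294.7,49]);T=S-16.5*ax
Rd=Rn.from_matrix(np.c_[np.cross([np.sin(a),-np.cos(a),0],[0,0,-1]),[np.sin(a),-np.cos(a),0],[0,0,-1]])
rows(p0,R0,[(T+[0,0,226],Rd)])
A=viewer.grab_frame("side");B=viewer.grab_frame("top");np.save("side2.npy",A,allow_pickle=True)
tip=p0+166*R0.as_matrix()[:,2];print("tip",tip)
for f in (A,B):
    E=np.array(f["extrinsics"]);
    for pt in (tip,):
        c=E[:3,:3]@pt+E[:3,3];print(cv2.projectPoints(np.array([[c[0],-c[1],-c[2]]]),np.zeros(3),np.zeros(3),np.array(f["camera_matrix"],float),np.array(f["dist_coeffs"],float))[0])
cv2.imwrite("pics/i.png",np.hstack([cv2.resize(A["image"][80:230,310:460],(400,400),interpolation=2),cv2.resize(B["image"][200:350,400:550],(400,400),interpolation=2)]))
E
```

```text
t: 19.42
position: [536.7, -295.4, 292.2]
tcp_rot: [0.999, 0.044, -0.001, -0.002]
wrist_force: [0.6, 0.8, -0.6]
opening: 0.007
[-0.7   0.38  1.6   0.    1.17  0.79] [ 536.68187557 -295.36209564  292.24308789] [ 0.64932128  0.79998863 -0.57189841]
slide [1.0, -1.0, -17.0] turn [-0.2, -0.1, -0.0]
tip [ 536.3105689  -294.76631577  126.2445723 ]
[[[380.13463302 133.84344339]]]
[[[521.43654327 271.21067467]]]
```

View pics/i.png

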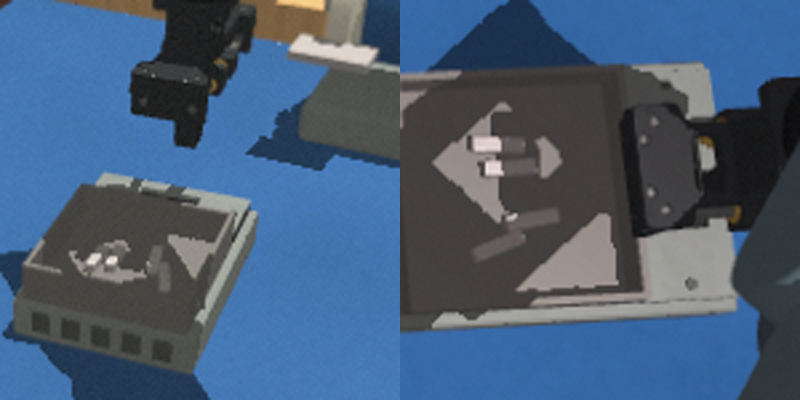

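The shut fingertip is at (190,140) in the left half, above the slot, and the four bits are still in the tray. I'll measure the finger profile against the slot and the tray rim.

Run:
```python
from kin import *
f=np.load("side2.npy",allow_pickle=True).item();w=cloud(f).reshape(-1,3)
s=telemetry.state();p0=s['position'];R0=Rn.from_quat(s["tcp_rot"])
L=R0.inv().apply(w-p0)
m=(np.abs(L[:,0])<60)&(np.abs(L[:,1])<130)&(L[:,2]>60)&(L[:,2]<175)&(w[:,2]>100);L=L[m]
for a in range(60,175,6):
    k=L[(L[:,2]>=a)&(L[:,2]<a+6)]
    if len(k)>3: print(a,len(k),"x",np.percentile(k[:,0],[3,97]).round(),"y",np.percentile(k[:,1],[3,97]).round())
```

```text
60 142 x [-34.  29.] y [-96.  72.]
66 74 x [-34.  30.] y [-94.  72.]
72 116 x [-34.  29.] y [-93.  81.]
78 111 x [-33.  30.] y [-88.  79.]
84 112 x [-34.  30.] y [-88.  78.]
90 98 x [-34.  31.] y [-88.  78.]
96 47 x [-32.  33.] y [-87.  80.]
132 7 x [-9.  7.] y [-21. -15.]
138 14 x [-10.   9.] y [-18. -12.]
144 22 x [-9.  9.] y [-17.   6.]
150 21 x [-10.  10.] y [-18.   9.]
156 18 x [-11.  11.] y [-16.   7.]
162 5 x [-8.  7.] y [-12.   7.]
```

The tip is about ±9 by ±16 mm, so it fits, and the carriage clears the rim. I'll lower it into the slot gently.

```bash
python3 -m handwheel '{"slide":[[1,-1,-20],[1,-1,-40],[1,-1,-55],[1,-1,-64],[1,-1,-67],[1,-1,-69],[1,-1,-71],[1,-1,-71]],"turn":[[0,0,0],[0,0,0],[0,0,0],[0,0,0],[0,0,0],[0,0,0],[0,0,0],[0,0,0]],"jaw":[0,0,0,0,0,0,0,0]}'
```

```text
t: 20.52
position: [538.2, -297.2, 222.2]
tcp_rot: [0.999, 0.043, -0.001, -0.0]
wrist_force: [0.0, 0.4, 0.6]
opening: 0.003
```

```bash
python3 -m handwheel '{"slide":[[0,1,0],[0,1,-1],[0,1,-2],[0,1,-3],[0,1,-4],[0,1,-4]],"turn":[[0,0,0],[0,0,0],[0,0,0],[0,0,0],[0,0,0],[0,0,0]],"jaw":[0,0,0,0,0,0]}'; python3 -c "
from kin import *
s=telemetry.state();print(s['position']+166*Rn.from_quat(s['tcp_rot']).as_matrix()[:,2],s['wrist_force'])"
```

```text
t: 21.28
position: [538.1, -296.1, 217.8]
tcp_rot: [0.999, 0.043, -0.001, -0.0]
wrist_force: [-0.2, -0.5, -0.6]
opening: 0.006
[ 537.65745071 -295.93407445   51.75394407] [-0.16932651 -0.50028702 -0.56338678]
```

The tip is in the slot with no contact. I'll push along the slot.

```bash
python3 -m handwheel '{"slide":[[2,0.2,0],[4,0.3,0],[6,0.5,0],[8,0.7,0],[10,0.9,0],[12,1,0],[14,1.2,0],[16,1.4,0],[16,1.4,0]],"turn":[[0,0,0],[0,0,0],[0,0,0],[0,0,0],[0,0,0],[0,0,0],[0,0,0],[0,0,0],[0,0,0]],"jaw":[0,0,0,0,0,0,0,0,0]}'; python3 -m handwheel '{"slide":[[1,0.1,0],[2,0.2,0],[3,0.3,0],[3,0.3,0]],"turn":[[0,0,0],[0,0,0],[0,0,0],[0,0,0]],"jaw":[0,0,0,0]}'
```

```text
t: 22.4
position: [554.3, -294.7, 217.9]
tcp_rot: [0.999, 0.043, -0.001, -0.0]
wrist_force: [-1.0, -0.6, -0.0]
opening: 0.005
t: 22.9
position: [557.1, -294.4, 217.9]
tcp_rot: [0.999, 0.043, -0.001, -0.0]
wrist_force: [-1.6, -0.1, 0.4]
opening: 0.004
```

```bash
for i in 1 2 3; do python3 -m handwheel '{"slide":[[0.5,0,0],[1,0.1,0],[1,0.1,0]],"turn":[[0,0,0],[0,0,0],[0,0,0]],"jaw":[0,0,0]}' | grep -E "pos|force"; done
```

```text
position: [557.8, -294.3, 217.8]
wrist_force: [-5.5, -0.8, 1.2]
position: [558.7, -294.4, 217.6]
wrist_force: [-6.4, -1.8, -0.1]
position: [559.1, -294.4, 217.6]
wrist_force: [-8.6, -1.5, 2.5]
```

The force has risen past the friction level at a travel of about 21 mm, which fits the end stop (20.5 expected). I'll push slightly more, back off, lift and check.

```bash
python3 -m handwheel '{"slide":[[1,0.1,0],[2,0.2,0],[2,0.2,0],[-3,-0.2,0],[-3,-0.2,20],[-20,0,70],[-60,0,130],[-100,0,180],[-130,0,200],[-150,0,210],[-150,0,210],[-150,0,210]],"turn":[[0,0,0],[0,0,0],[0,0,0],[0,0,0],[0,0,0],[0,0,0],[0,0,0],[0,0,0],[0,0,0],[0,0,0],[0,0,0],[0,0,0]],"jaw":[0,0,0,0,0,0,0,0,0,0,0,0]}'
python3 - <<'E'
from kin import *
f=viewer.grab_frame("top");im=f["image"];w=cloud(f)
b=im[245:292,490:518].max(-1);print(im[240:300,504].max(-1))
S=np.array([554.2,-294.7]);ax=np.array([.996,.087])
m=np.zeros((480,640),bool);m[248:285,496:512]=1;m&=(im.max(-1)>85)
k=cv2.connectedComponentsWithStats(m.astype(np.uint8))
for i in range(1,k[0]):
    if k[2][i,4]>8: u,v=k[3][i];P=ray(f,u,v,55);print(k[2][i],P,(P[:2]-S)@ax)
z=w[...,2];hsv=cv2.cvtColor(im,cv2.COLOR_BGR2HSV);t=np.zeros((480,640),bool);t[200:290,205:270]=1
P=w[t&(hsv[...,1]<90)&(z>42)&(z<60)];print(cv2.minAreaRect(P[:,:2].astype(np.float32)))
cv2.imwrite("pics/j.png",np.hstack([cv2.resize(im[160:400,190:430],(400,400)),cv2.resize(im[210:330,400:520],(400,400),interpolation=2)]))
E
```

```text
t: 25.52
position: [410.7, -293.9, 428.4]
tcp_rot: [0.999, 0.043, -0.0, -0.0]
wrist_force: [0.4, 0.3, -0.7]
opening: 0.005
[148 147 148 146 146 146 148 148 149 148 147 116  55  45  43  43  75 113
 119 121 124  88  48  47  46  46  47  48  49  47  49  50  51  49  50  48
  49  51  51  51  52  51  51  50  51  52 141 149 148 148 149 149 150 150
 151  70  70  69  67  69]
[496 248  16   5  65] [ 588.96753694 -295.14432224   55.        ] 34.589810755891726
[499 256   8   6  40] [ 571.52754222 -291.80654708   55.        ] 17.509962451332363
((568.06982421875, 202.02194213867188), (98.01924133300781, 58.5561408996582), 14.18375301361084)
```

View pics/j.png

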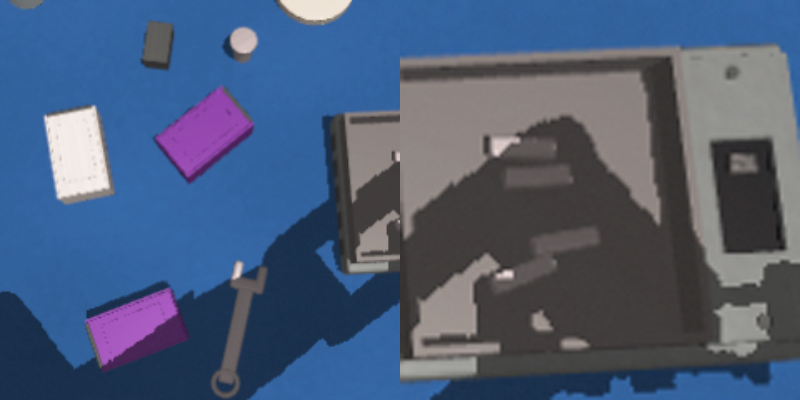

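Run:
```python
from kin import *
g=np.load("top0.npy",allow_pickle=True).item();f=viewer.grab_frame("top")
def cen(f):
    im=f["image"].max(-1).astype(float)[252:280,497:511];W=np.clip(im-60,0,None);v,u=np.mgrid[252:280,497:511]
    return ray(f,(W*u).sum()/W.sum(),(W*v).sum()/W.sum(),55)
print(cen(g),cen(f),cen(f)-cen(g))
for n in("side",):
    a=np.load("side0.npy",allow_pickle=True).item()["image"]; b=viewer.grab_frame(n)["image"]
    for r in ((280,360,140,210),(230,250,200,270),(360,425,235,280),(225,258,225,252)): pass
    d=cv2.absdiff(np.load("top0.npy",allow_pickle=True).item()["image"],f["image"]).max(-1)
    for nm,(u,v) in dict(spanner=(332,360),collet=(336,185),block=(285,187),driver=(130,215)).items(): print(nm,np.median(d[v-15:v+15,u-12:u+12]))
print(telemetry.state()['t'])
```

```text
[ 560.26312941 -293.38989347   55.        ] [ 571.79443664 -291.99336276   55.        ] [11.53130724  1.39653071  0.        ]
spanner 81.0
collet 5.0
block 4.0
driver 5.0
25.675
```

The nub's position relative to the slot edges says fully on: 9.1 mm left at the far end against 9 expected. The picture-to-picture shift gives only 11.5 mm. With 46 s left, I'll push again firmly to settle it.

```bash
python3 -m handwheel '{"slide":[[20,0,-30],[60,0,-80],[100,-0.5,-130],[137,-0.5,-170],[138,-0.5,-190],[138,-0.5,-202],[138,-0.5,-208],[138,-0.5,-211],[138,-0.5,-211]],"turn":[[0,0,0],[0,0,0],[0,0,0],[0,0,0],[0,0,0],[0,0,0],[0,0,0],[0,0,0],[0,0,0]],"jaw":[0,0,0,0,0,0,0,0,0]}'; for i in 1 2 3 4 5 6 7; do python3 -m handwheel '{"slide":[[1,0.1,0],[2,0.2,0],[2,0.2,0]],"turn":[[0,0,0],[0,0,0],[0,0,0]],"jaw":[0,0,0]}' | grep -E "pos|force"; done
```

```text
t: 26.8
position: [548.1, -295.1, 218.2]
tcp_rot: [0.999, 0.043, -0.0, 0.0]
wrist_force: [-0.1, 0.3, 0.7]
opening: 0.007
position: [550.2, -294.4, 217.2]
wrist_force: [-0.1, -0.1, 0.1]
position: [552.2, -294.2, 216.9]
wrist_force: [-0.1, -0.5, -0.8]
position: [554.2, -294.0, 216.9]
wrist_force: [0.3, 0.1, -0.7]
position: [556.2, -293.8, 216.9]
wrist_force: [-0.0, -0.3, -0.5]
position: [557.5, -293.7, 216.7]
wrist_force: [-5.2, -0.4, 2.1]
position: [558.6, -293.7, 216.5]
wrist_force: [-10.2, -1.6, 3.2]
position: [559.6, -293.7, 216.3]
wrist_force: [-15.7, -2.2, 6.7]
```

There was no contact until x of about 557, then a stiff rise to 16 N, well above the 2 N of friction. So the nub is on its end stop. I'll back off, lift and hand in.

```bash
python3 -m handwheel '{"slide":[[-4,-0.3,0],[-8,-0.5,0],[-8,-0.5,25],[-25,0,75],[-60,0,130],[-100,0,180],[-140,0,200],[-150,0,210],[-150,0,210]],"turn":[[0,0,0],[0,0,0],[0,0,0],[0,0,0],[0,0,0],[0,0,0],[0,0,0],[0,0,0],[0,0,0]],"jaw":[0,0,0,0,0,0,0,0,0]}'
python3 - <<'E'
from kin import *
f=viewer.grab_frame("top");im=f["image"];print(im[248:296,504].max(-1))
print(telemetry.state()['wrist_force'])
from bench import finish_job
print(finish_job())
E
```

```text
t: 30.55
position: [412.2, -293.4, 427.7]
tcp_rot: [0.999, 0.043, -0.0, 0.0]
wrist_force: [0.3, 0.7, -0.7]
opening: 0.008
[149 147 147 116  56  45  45  45  66 109 117 115 126  92  46  46  47  46
  48  48  49  48  50  50  49  48  50  50  49  50  50  51  50  52  50  52
  53  52 143 150 148 148 149 150 150 151 151  71]
[ 0.16174376 -0.73730569 -0.59472733]
the job is handed in; nothing more can be done
None
```

The job is handed in at about 31 s; `finish_job()` gave no verdict. I turned the tin over above the tray, stood it back at its place shut, and slid the switch to its far end.

- **Bits:** all four lay in the tray in the pictures after the dump and after the first switch push.
- **Tin:** it measured at (568,202) with yaw about 14°, within 1 mm of where it started. It was upright, the lid looked shut, and it was let go.
- **Switch:** the checks disagreed.
  - The nub's shift between pictures came out at only 11.5 mm of the 14 mm travel, which is coarse at about 1.9 mm per pixel.
  - The gap left at the far end of the slot was 9.1 mm, against 9 mm expected when fully on.
  - On a second push the nub did not slide at 16 N, against about 2 N of friction. I take this to mean it is on its end stop.
- **Bystanders:** collet, block and screwdriver showed no change in the pictures. The spanner's check was inconclusive, because the arm's shadow moved across it, but it looked unmoved.
- **Robot:** it ended clear of everything, with a wrist force of about 1 N.

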